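# Lock the regripping turntable with its draw latch

### The job

Lock the cork-topped turntable: lift the draw latch's wire loop over the hooked keeper of the brake slide and pull it back so its crossbar lies under the keeper's lip, then throw the lever over past its dead centre and press it firmly home onto its rubber-tipped stop, with about 10 N and gently enough that the lever never takes more than 20 N. Let go and leave the latch closed, the grip standing on the turntable and everything else on the bench where it was.

Things in the scene. Friction and masses are not known exactly. Their poses are not given: they have to be found in the camera images.
- fixture: Grey base plate of the draw latch (225 x 92 x 10 mm), fixed to the bench. Origin on the bench straight below the lever's pivot; x points level from the pivot to the keeper, z up. Lever and loop move in its x-z plane (hinges along y). The turntable (300 mm across, cork top 42 mm above the bench) is centred 300 mm from the origin along -x
- lever_pivot (a point): Centre of the lever's hinge pin, 40 mm above the bench, axes as the fixture. The two fixed cheeks that carry the pin reach to y = +-17 mm and 11 mm above it
- lever (a joint): Lever angle (rad); stays where left (friction 0.1 N m). At 0 the handle points 80 degrees up from the fixture's +x, nearly upright; it grows as the handle swings up, over and down to -x, away from the keeper (elevation from +x = 80 degrees + joint). Hooked but untightened it reads 0.5 to 0.8, dead centre is 1.57, home on the stop is somewhere in 1.64 to 2.03
- lever_arm: The lever's handle: flat steel strip with a black end, 24 mm wide, 6 mm thick. Origin at the pivot, x along the handle to its end at 92 mm, the strip spans 3 mm either side of it. To close, push on its keeper-side face, which is the upper face once it lies down
- lever_end (a point): Middle of the black end of the handle, 80 mm from the pivot: the place to push, in the middle of its thickness
- loop: Wire loop (bail) hinged on the lever: origin at its pins, which sit on the lever 16 mm from the pivot at elevation 90 degrees + the lever joint; x along its side wires to the crossbar. Friction (0.035 N m) keeps it where it is put. Side wires 5 mm thick at y = +-20 mm
- loop_bar (a point): Middle of the loop's crossbar, a 6 mm round bar along y, 40 mm long, 74 mm from the loop's pins
- loop_tab (a point): Centre of the finger tab fixed to the crossbar's outer side: upright steel plate 26 mm (along the loop's x) x 10 mm (along y: grip it across this) x 26 mm (along the loop's z); it lies 17 mm beyond the crossbar along the loop's x and 7 mm along its z
- keeper: Dark steel hook, 12 mm wide, on the brake slide. Origin: seat of the crossbar's centre, 62 mm from the pivot along x, 40 mm above the bench. Post at x -10 to -3 mm, 10 mm up; lip reaches to x +4 mm, underside 5 mm above the origin; shelf below (8 mm wide) reaches to x +18 mm, top 7 mm under the origin. The bar goes down onto it outside x = +7 mm, then is pulled to -x against the post
- brake (a joint): Travel of the brake slide (m): 0 with the latch open, grows as the keeper is drawn towards the lever and the rubber shoe presses on the turntable's rim; spring 10 N per mm, no more than 0.008; 0.0015 to 0.0035 with the latch closed. Its two side rails (y = +-36 mm) are 18 mm high above the bench
- stop: Lever stop, 60 mm from the pivot along -x: round dark foot 22 mm across, origin on the base plate, 10 mm above the bench. On it a brass screw with a rubber tip 15 mm across, set by hand: the tip's top is anywhere from 27 to 43 mm above the bench (not reported). The tip yields 1 mm per 10 N. The lever is home when pressed on it with about 10 N (8 N or more at the tip)
- grip: Charcoal rubber golf grip, 265 mm tall, 32 mm across at its foot, standing upside down loose on the turntable's middle; origin under its foot
- gauge: Steel grip-alignment gauge lying on the bench, 90 x 45 x 40 mm, origin under its centre; leave alone
- ferrule: Clear plastic ferrule, tube 15 mm across and 26 mm high, standing on the bench; leave alone
- wood_head: Lacquered walnut fairway-wood head, 85 x 105 x 80 mm; leave alone
- tape_roll: Roll of grip tape, 96 mm across, 50 mm high; leave alone
- solvent: Closed white bottle, 64 mm across, 170 mm high; leave alone
- pick: Screwdriver with a wooden handle lying on the bench; leave alone
- mallet: Rubber mallet lying on the bench; leave alone

How it is judged:
On the way, in this order (a step that is already met when the one before it is completed fails the run):
1. the loop's crossbar lies hooked under the keeper's lip, the lever not yet thrown (x of loop_bar in the frame of keeper between -0.004 and 0.004 m and z of loop_bar in the frame of keeper between -0.007 and 0.005 m and value of joint lever below 1.2 rad), for 0.2 s.
2. the lever is past its dead centre with the loop still hooked, and pressed on its stop with at least 8 N (value of joint lever above 1.6 rad and contact force between lever_arm and stop above 8 N and contact force between loop and keeper above 8 N), for 0.2 s.
At the end, for the whole second after the job is handed in: The crossbar is under the keeper's lip (within 4 mm of its seat) and pulls on it with more than 8 N, the brake slide is drawn more than 1 mm, the lever is past dead centre (over 1.6 rad), at rest and bearing on its stop, and the grip stands upright on the turntable (x of loop_bar in the frame of keeper between -0.004 and 0.004 m and z of loop_bar in the frame of keeper between -0.007 and 0.005 m and contact force between loop and keeper above 8 N and value of joint brake above 0.001 m and value of joint lever above 1.6 rad and contact force between lever_arm and stop above 0.3 N and velocity of joint lever between -0.05 and 0.05 rad/s and angle between grip's own z axis and vertical below 0.1 rad); the robot touches nothing.
It fails at once if the lever is pushed with more than 20 N (contact force between any of the fingers, the arm and lever_arm above 20 N).
It fails at once if the grip is knocked or shifted (angle between grip's own z axis and vertical above 0.3 rad or distance of grip from where it was at the start of the episode above 0.03 m).
It fails at once if another thing on the bench is moved by more than 3 cm (distance of any of gauge, ferrule, wood_head, tape_roll, solvent, pick, mallet from where it was at the start of the episode above 0.03 m).
It also fails if it takes over 69 s, if anything falls off the work surface, if the arm or the gripper's body presses on something with over 40 N, if the wrist force passes 120 N, or if a joint passes its speed limit or range.

### The arm

A 7-joint arm with a two-finger parallel gripper is mounted at the origin on the work surface. World frame = base frame: x ahead of the robot, y to its left, z up, the work surface at z = 0. Lengths are in m, angles in rad, forces in N, time in s.
With the tool pointing down it reaches from about 0.35 to 0.9 m from the base axis. Payload 8.1 kg.
Tool frame: the origin (TCP) lies midway between the tips of the shut fingers; the grasp point (between the pads) lies 19 mm behind it; z points along the fingers, y is the line along which they close (so a half turn about z gives the same grasp; the last joint's range is limited). The gripper opens to 92 mm and grips with 3 to 60 N. Pads are 19 mm wide; open, the fingers measure 130 mm over their backs; the gripper's body (75 mm by 190 mm) begins 47 mm behind the grasp point.
Start: joints at [1.232, 0.434, 0.025, 1.573, -0.012, 1.134, -0.075], TCP at [0.146, -0.608, 0.227] pointing down, gripper open.
Joint ranges: [-2.62, 2.62], [-0.44, 2.09], [-1.27, 1.32], [0.08, 2.57], [-1.32, 4.46], [0.12, 2], [-2.74, 2.74]. Speed limits (rad/s): [2.22, 2.22, 3.01, 3.01, 3.14, 3.14, 3.14].

### API

Orientations are given as a rotation vector (axis times angle).
In Python, from cell import arm gives the robot as it stands.
- The arm moves only by the tool carry_out, never from a script. Its arguments are lists of equal length, an entry for each row: "claw": the finger opening in cm, from 0 to 9.18; "delta_pos": the shift along the tool's x, y, z in cm, a list of three; "angular": the turn, a rotation vector about the tool's x, y, z in rad, a list of three. In form: {"claw": [claw, ...], "delta_pos": [[dx, dy, dz], ...], "angular": [[ax, ay, az], ...]}. A call has 1 to 20 rows; each row shifts and turns the commanded pose from where the row before left it, along the tool's axes as they then stand; what a row does not reach is not made up. A row lasts 1/10 s, in which the tool goes at most 50 mm and 8.59 degrees, less where a joint would pass 70% of its speed; a pose out of reach is approached as far as the arm can. A call with a gripper value outside its range is refused whole. The fingers move at their own pace and stop on an object; "force" is the grip in N (left out, the last holds). Time passes only in rows, so rows that do not move let the fingers close. It gives the time, the measured TCP pose, the force, the opening and the grip force at its end, in the units of the state.
- arm.observe(): the state, without advancing time (a new reading comes with each control period).
- arm.get_image(name): name is "side" or "top" or "wrist"; returns a dict with "frame" (480x640x3 uint8, red, green, blue), "mtx" (3x3 intrinsics, pixels), "T" (4x4, takes a point from camera to world coordinates). Camera axes: x right, y down, z forward; pixel columns grow to the right and rows downward; lengths in m; the calibration is good to about 2 mm. A picture is of the moment at which its call begins. There is no depth.
- arm.sign_off(): hands the job in; it is judged then, once.
Trained networks look in a picture, given as the dict that the camera call returned (one of the last four; its "shot" number tells which), for a name from the list of things; names that differ only in an ending like _2 or _b are one class to them, and where a whole thing is asked for, a point or a joint stands for the part that bears it (a point fixed in the world has none). Each returns a list of dicts, best first, with "conf" (0 to 1); they miss things now and then, are a little off and sometimes report something else, mostly with a low value. They report only what shows in the picture. A call takes as long as a camera call.
- arm.look_for(label, picture): "centre" ([column, row] as shares, 0 to 1, of the picture: columns of its width, rows of its height, amid what is visible of it).
- arm.trace(label, picture): "region" (480x640 bool, what is visible of it) and "centre" ([column, row] as shares, 0 to 1, of the picture: columns of its width, rows of its height, amid what is visible of it).
- arm.place_of(label, picture): "centre" ([column, row] as shares, 0 to 1, of the picture: columns of its width, rows of its height: a listed point, or the origin of a listed thing).
The state is a dict: "clock": time; "joints": joint angles; "dq": joint speeds; "joint_efforts": joint torques, N m; "position": TCP position; "ee_rot": TCP orientation; "force": force on the tool from outside, world axes, zero at the start; "ft_torque": the same for the moment, N m; "width": opening from 0.0 (shut) to 1.0 (fully open); "gripper_force": force on a finger pad.
Only numpy, scipy, OpenCV 4.12 (cv2) and the standard library are available. Lean on these libraries where they do the work, as an engineer would, in place of code of your own. Each camera call takes 0.05 s, during which the arm holds its last target. There are 200 camera calls.

## Working session

There is one attempt and no reset: what is moved stays moved. The work goes in short steps, Python scripts to look and compute and a tool call to move; the robot and the scene stay as the last step left them, time stands still between calls to the robot, and variables do not carry over. Pictures are saved under pics/ and viewed, at most 12 in all, crops included, and the job is handed in when it is done.

Besides the shell and the picture viewer there is one more tool, called after "Emit:" in YAML: its name, and indented under it one key for each argument. carry_out: Moves the arm, as the interface text tells. Its arguments: {"type":"object","properties":{"claw":{"type":"array","items":{"type":"number"}},"delta_pos":{"type":"array","items":{"type":"array","items":{"type":"number"}}},"angular":{"type":"array","items":{"type":"array","items":{"type":"number"}}},"force":{"type":"number"}},"required":["claw","delta_pos","angular"]}

```bash
mkdir -p pics; ls; cat > h.py <<'E'
import numpy as np, cv2
from cell import arm
from scipy.spatial.transform import Rotation as R
def ray(p,c):
    c=np.array(c)*[640,480]
    d=np.linalg.inv(p["mtx"])@[c[0],c[1],1]; T=np.array(p["T"])
    d=T[:3,:3]@d; return T[:3,3],d/np.linalg.norm(d)
def tri(rs):
    A=sum(np.eye(3)-np.outer(d,d) for o,d in rs); b=sum((np.eye(3)-np.outer(d,d))@o for o,d in rs)
    x=np.linalg.solve(A,b); return x,[np.linalg.norm(np.cross(x-o,d))*1000 for o,d in rs]
def atz(r,z): return r[0]+r[1]*(z-r[0][2])/r[1][2]
def proj(p,x):
    T=np.linalg.inv(p["T"]); q=p["mtx"]@(T[:3,:3]@x+T[:3,3]); return q[:2]/q[2]
E
python3 - <<'E'
from h import *
np.set_printoptions(precision=4,suppress=True)
s=arm.observe(); print(s)
P={}
for n in("side","top","wrist"):
    p=arm.get_image(n);P[n]=p;cv2.imwrite(f"pics/{n}0.png",p["frame"][:,:,::-1]);print(n,p["T"][:3].tolist())
for l in["lever_pivot","lever_end","loop","loop_bar","loop_tab","keeper","stop","grip","fixture"]:
    rs=[]
    for n in P:
        r=arm.place_of(l,P[n])
        if r: print(l,n,[(np.round(np.array(a["centre"])*[640,480],1),a["conf"]) for a in r[:2]]); 
        if r and r[0]["conf"]>.3: rs.append(ray(P[n],r[0]["centre"]))
    if len(rs)>1: print("   ",*tri(rs))
E
```

```text
pics
{'clock': 0.0, 'joints': array([ 1.2324,  0.4352,  0.025 ,  1.5741, -0.0116,  1.134 , -0.0751]), 'dq': array([ 0.0009, -0.0003, -0.0017,  0.0003,  0.0004, -0.0005,  0.0023]), 'joint_efforts': array([ -0.0004, -66.7854,   0.9848, -31.4464,  -0.0605,   0.0429,
         0.0002]), 'position': array([ 0.1458, -0.6072,  0.2259]), 'ee_rot': array([-3.1183, -0.3691,  0.0005]), 'force': array([ 0.5203, -0.6363,  0.5738]), 'ft_torque': array([ 0.016 , -0.0344,  0.0261]), 'gripper_force': 0.0, 'width': 0.9967534946148806}
side [[-0.9961131269760846, -0.0638755539900821, 0.06065106650659174, 0.4127567860921047], [-0.08589718641059328, 0.5519799165442724, -0.8294213917536261, 0.9921700018881597], [0.01950158026085815, -0.8314072920862783, -0.5553211710650793, 0.8311378114882334]]
top [[0.014399101365988454, -0.9776874374724216, 0.20957084837462817, 0.22560504595628342], [-0.9998883016996846, -0.013239400733789687, 0.00693558882365268, -0.08911882408185577], [-0.004006245620607372, -0.20964730591357367, -0.977768866920607, 1.4415109045317207]]
wrist [[0.23296807314966891, -0.9288166152153514,
[... 1291 characters left out ...]
]
keeper top [(array([516.5, 278.1]), 0.46), (array([267.4, 268.3]), 0.31)]
    [ 0.5961 -0.8789 -0.8477] [np.float64(29.502288626918208), np.float64(29.50228862691812)]
stop side [(array([310.2, 303.2]), 0.28)]
stop top [(array([266.6, 266.8]), 0.6), (array([293. , 263.6]), 0.59)]
grip side [(array([298.2, 232.1]), 0.98)]
grip top [(array([377.7, 251.5]), 0.91), (array([263.3, 265.5]), 0.57)]
    [ 0.5385 -0.2303  0.0418] [np.float64(4.828002814571469), np.float64(4.828002814571684)]
fixture side [(array([305.2, 308.4]), 0.96), (array([309.9, 302.6]), 0.16)]
fixture top [(array([265.8, 267.7]), 0.57)]
    [0.4949 0.0548 0.002 ] [np.float64(0.786499385187862), np.float64(0.7864993851880113)]
```

```bash
python3 - <<'E'
import cv2
a=cv2.imread("pics/side0.png")[210:370,200:420];b=cv2.imread("pics/top0.png")[190:340,200:400]
cv2.imwrite("pics/sidec.png",cv2.resize(a,None,fx=3.6,fy=3.6,interpolation=2))
E
```

```text
(no output)
```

View pics/sidec.png

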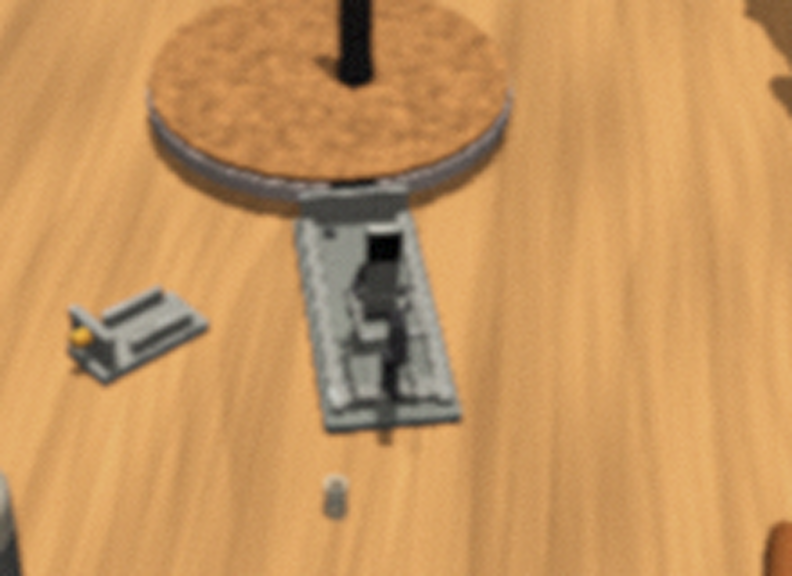

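View pics/top0.png

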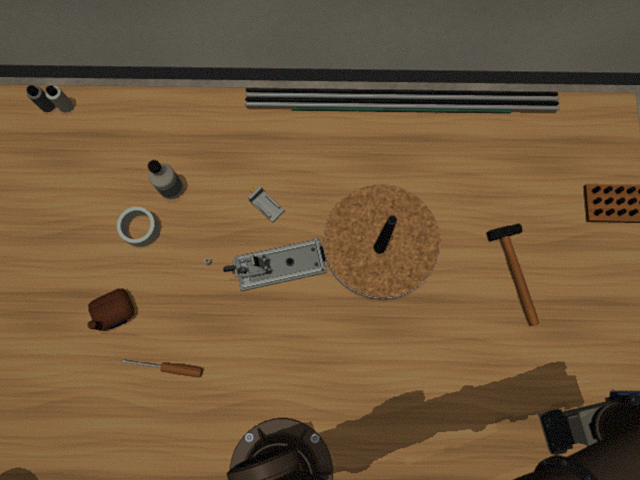

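The side crop shows the latch with the lever upright at about (307,276), the loop leaning towards the keeper and its tab near (312,302). In the top view the latch is at (265,265), the turntable at (380,242), and the keeper points to world +y. Next I'll bring the wrist camera over the latch.

Emit:
carry_out:
  claw: [5,5,5,5,5,5,5,5,5,5,5,5,5,5,5,5,5,5,5]
  delta_pos:
    - [0,0,-4]
    - [2.75,-3.46,0]
    - [2.75,-3.46,0]
    - [2.75,-3.46,0]
    - [2.75,-3.46,0]
    - [2.75,-3.46,0]
    - [2.75,-3.46,0]
    - [2.75,-3.46,0]
    - [2.75,-3.46,0]
    - [2.75,-3.46,0]
    - [2.75,-3.46,0]
    - [2.75,-3.46,0]
    - [2.75,-3.46,0]
    - [2.75,-3.46,0]
    - [2.75,-3.46,0]
    - [2.75,-3.46,0]
    - [2.75,-3.46,0]
    - [2.75,-3.46,0]
    - [2.75,-3.46,0]
  angular:
    - [0,0,0]
    - [0,0,0]
    - [0,0,0]
    - [0,0,0]
    - [0,0,0]
    - [0,0,0]
    - [0,0,0]
    - [0,0,0]
    - [0,0,0]
    - [0,0,0]
    - [0,0,0]
    - [0,0,0]
    - [0,0,0]
    - [0,0,0]
    - [0,0,0]
    - [0,0,0]
    - [0,0,0]
    - [0,0,0]
    - [0,0,0]

```text
clock: 3.4
position: [0.4825, 0.115, 0.2669]
ee_rot: [3.12, 0.368, 0.001]
force: [1.0, -1.1, -0.0]
width: 0.544
gripper_force: 0.0
```

Emit:
carry_out:
  claw: [5,5,5,5,5,5,5,5,5,5,5,5]
  delta_pos:
    - [0,0,0]
    - [0,0,0]
    - [0,0,0]
    - [0,0,0]
    - [0,0,0]
    - [0,0,0]
    - [0,0,0]
    - [0,0,0]
    - [0,0,0]
    - [0,0,0]
    - [0,0,0]
    - [0,0,0]
  angular:
    - [0,0,-0.148]
    - [0,0,-0.148]
    - [0,0,-0.148]
    - [0,0,-0.148]
    - [0,0,-0.148]
    - [0,0,-0.148]
    - [0,0,-0.148]
    - [0,0,-0.148]
    - [0,0,-0.148]
    - [0,0,-0.148]
    - [0,0,0]
    - [0,0,0]

```text
clock: 4.6
position: [0.4819, 0.1133, 0.2667]
ee_rot: [-2.06, -2.372, -0.0]
force: [0.3, -0.0, 0.5]
width: 0.544
gripper_force: 0.0
```

```bash
python3 - <<'E'
from h import *
np.set_printoptions(precision=4,suppress=True)
P={n:arm.get_image(n) for n in("wrist","side","top")}
cv2.imwrite("pics/w1.png",P["wrist"]["frame"][:,:,::-1])
print(R.from_rotvec(arm.observe()["ee_rot"]).as_matrix())
Z=dict(lever_pivot=.04,keeper=.04,stop=.01,fixture=0,grip=.042)
for l in["lever_pivot","lever_end","lever_arm","loop","loop_bar","loop_tab","keeper","stop","grip","fixture"]:
    rs=[]
    for n in P:
        r=arm.place_of(l,P[n])
        if r:
            k=ray(P[n],r[0]["centre"]); print(l,n,np.round(np.array(r[0]["centre"])*[640,480],1),r[0]["conf"],atz(k,Z[l]) if l in Z else "")
            if r[0]["conf"]>.45: rs.append(k)
    if len(rs)>1: print("   ",*tri(rs))
E
```

```text
[[-0.1417  0.9899  0.0002]
 [ 0.9899  0.1417 -0.0002]
 [-0.0002  0.0002 -1.    ]]
lever_pivot wrist [320.6 254.9] 0.93 [0.4957 0.0523 0.04  ]
lever_pivot side [304.4 292.2] 0.66 [0.4983 0.0382 0.04  ]
    [0.4955 0.0585 0.0568] [np.float64(0.927987830409832), np.float64(0.9279878304098039)]
lever_end wrist [322.7 265.1] 0.93 
lever_end side [308.1 277.5] 0.63 
lever_end top [377.8 248.4] 0.17 
    [0.4911 0.0676 0.11  ] [np.float64(3.7177522219095964), np.float64(3.7177522219095227)]
lever_arm wrist [322.4 256.1] 0.56 
lever_arm side [304.3 293.2] 0.52 
    [0.4971 0.0551 0.051 ] [np.float64(0.17340315162452272), np.float64(0.17340315162445594)]
loop wrist [325.1 259.5] 0.66 
loop side [308.1 290. ] 0.63 
    [0.4939 0.0559 0.0627] [np.float64(6.165717528246851), np.float64(6.1657175282469066)]
loop_bar wrist [313.7 204.8] 0.94 
loop_bar side [310.3 300.1] 0.49 
    [0.4777 0.1211 0.0867] [np.float64(0.665666228851119), np.float64(0.6656662288511874)]
loop_tab wrist [313.8 193.6] 0.71 
loop_tab side [310.  300.9] 0.47 
    [0.4767 0.1339 0.0951] [np.float64(0.06127960061212173), np.float64(0.06127960061225198)]
keeper wrist [320.6 204.5] 0.57 [0.487  0.1127 0.04  ]
keeper side [305.  315.6] 0.37 [0.4884 0.1231 0.04  ]
stop wrist [327.9 290. ] 0.53 [ 0.5142 -0.0064  0.01  ]
stop top [291.8 261.5] 0.44 [ 0.5113 -0.0123  0.01  ]
grip side [300.5 232.4] 0.71 [ 0.5364 -0.2308  0.042 ]
grip top [378.7 247.4] 0.61 [ 0.5442 -0.2325  0.042 ]
    [ 0.5403 -0.2322  0.0421] [np.float64(3.8235665026927173), np.float64(3.823566502692805)]
fixture wrist [323.2 242.7] 0.8 [0.4992 0.0548 0.    ]
fixture side [303.  307.4] 0.86 [0.5003 0.0496 0.    ]
fixture top [266.9 265.1] 0.89 [0.5029 0.0524 0.    ]
    [0.5005 0.0535 0.0026] [np.float64(2.4640647427297617), np.float64(0.8469648038058567), np.float64(2.4049230323811197)]
```

View pics/w1.png

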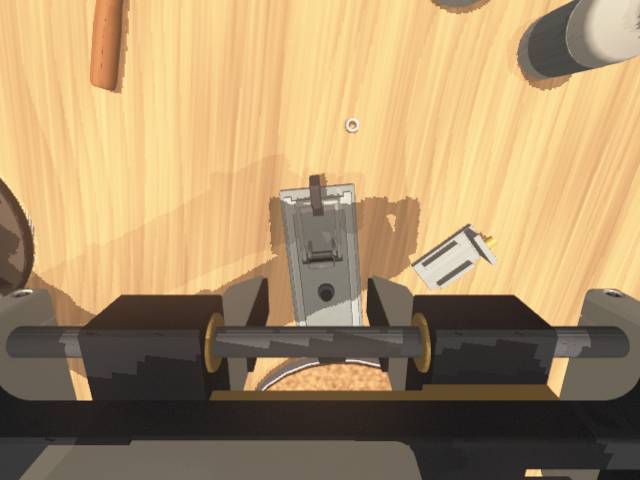

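```bash
python3 - <<'E'
from h import *
np.set_printoptions(precision=4,suppress=True)
p=arm.get_image("wrist")
m=arm.trace("fixture",p)[0]["region"]; print(m.sum())
g=cv2.cvtColor(p["frame"],cv2.COLOR_RGB2GRAY)
f=p["frame"][170:360,230:400]; im=cv2.resize(f,None,fx=4,fy=4,interpolation=2)[:600]
cv2.imwrite("pics/w2.png",im[:,:,::-1])
for c in[(281,191),(354,184),(303,325),(363,325)]: print(c,atz(ray(p,np.array(c)/[640,480]),.01))
# mask side lines -> top face
pts={0:[],1:[]}
for r in range(200,320,5):
    c=np.where(m[r])[0]
    if len(c): pts[0].append(atz(ray(p,[(c[0])/640,r/480]),.01)[:2]);pts[1].append(atz(ray(p,[(c[-1]+1)/640,r/480]),.01)[:2])
L=[]
for k in pts:
    l=cv2.fitLine(np.array(pts[k],np.float32),cv2.DIST_HUBER,0,.001,.001).ravel();L.append(l);print(k,l,np.degrees(np.arctan2(l[1],l[0])))
E
```

```text
13414
(281, 191) [0.4384 0.1161 0.01  ]
(354, 184) [0.5244 0.1372 0.01  ]
(303, 325) [ 0.489  -0.0632  0.01  ]
(363, 325) [ 0.5704 -0.0514  0.01  ]
0 [ 0.2295 -0.9733  0.4594  0.0212] -76.73138
1 [ 0.2364 -0.9716  0.5441  0.0541] -76.324326
```

View pics/w2.png

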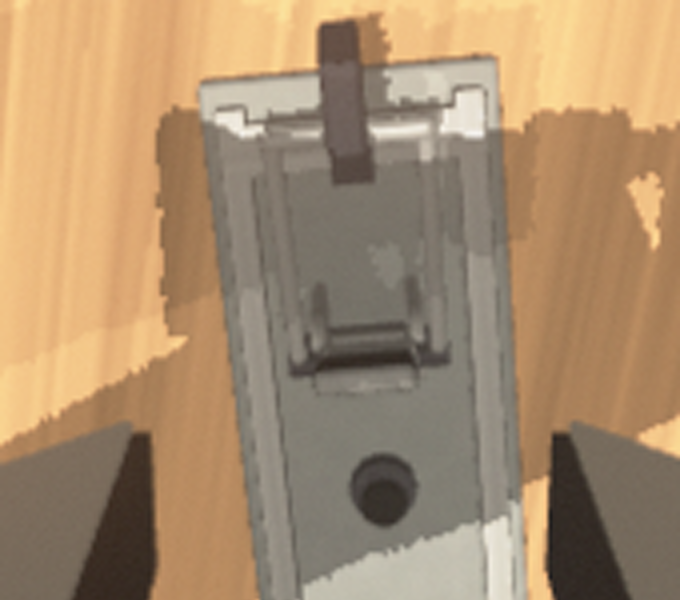

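The wrist crop shows the plate edges heading about 103.5°, the tab and keeper strip near full-picture (315,195), the lever seen end-on at (322,262) and the stop at (326,292). I'll go above the tab, align the yaw and look again.

```bash
cat >> h.py <<'E'
O=np.array([.4995,.0527,0]); a=np.radians(103.5); F=np.array([[np.cos(a),-np.sin(a),0],[np.sin(a),np.cos(a),0],[0,0,1]])
def fx(x): return F.T@(np.array(x)-O)
def tool():
    s=arm.observe(); return s["position"],R.from_rotvec(s["ee_rot"]).as_matrix(),s
E
python3 - <<'E'
from h import *
p,M,s=tool(); t=O+F@[.087,0.0015,.15]; print(fx(p),(M.T@(t-p)*100).round(2))
E
```

```text
[0.06320262 0.00297205 0.26669408] [ 2.38 -0.07 11.67]
```

Emit:
carry_out:
  claw: [4,4,4,4,4]
  delta_pos:
    - [0.8,0,3.9]
    - [0.8,-0.1,3.9]
    - [0.8,0,3.9]
    - [0,0,0]
    - [0,0,0]
  angular:
    - [0,0,0]
    - [0,0,0]
    - [0,0,0]
    - [0,0,-0.093]
    - [0,0,0]

```text
clock: 6.85
position: [0.4767, 0.1372, 0.1487]
ee_rot: [-1.938, -2.47, 0.002]
force: [-0.3, -0.8, 0.4]
width: 0.437
gripper_force: 0.0
```

```bash
python3 - <<'E'
from h import *
np.set_printoptions(precision=4,suppress=True)
P={n:arm.get_image(n) for n in("wrist","side")}
cv2.imwrite("pics/w3.png",P["wrist"]["frame"][:,:,::-1])
print(fx(tool()[0]),tool()[1])
for l in["lever_pivot","lever_end","loop_bar","loop_tab","keeper","stop","fixture"]:
    r=arm.place_of(l,P["wrist"])
    for q in r[:1]:
        k=ray(P["wrist"],q["centre"]); print(l,np.round(np.array(q["centre"])*[640,480],1),q["conf"],[fx(atz(k,z)) for z in {"loop_tab":[.095,.1],"loop_bar":[.083,.087],"lever_end":[.115,.12],"stop":[.01],"fixture":[0]}.get(l,[.04])])
E
```

```text
[0.0873 0.0013 0.1502] [[-0.2333  0.9724  0.0006]
 [ 0.9724  0.2333  0.0005]
 [ 0.0004  0.0008 -1.    ]]
lever_pivot [318.9 330.7] 0.6 [array([-0.0026, -0.0002,  0.04  ])]
lever_end [317.1 362.7] 0.28 [array([0.0214, 0.0014, 0.115 ]), array([0.0252, 0.0014, 0.12  ])]
loop_tab [317. 256.] 0.67 [array([0.0885, 0.0018, 0.095 ]), array([0.0904, 0.0018, 0.1   ])]
stop [319.  363.6] 0.63 [array([-0.0601, -0.0007,  0.01  ])]
fixture [316.  305.4] 0.83 [array([0.0006, 0.0025, 0.    ])]
```

View pics/w3.png

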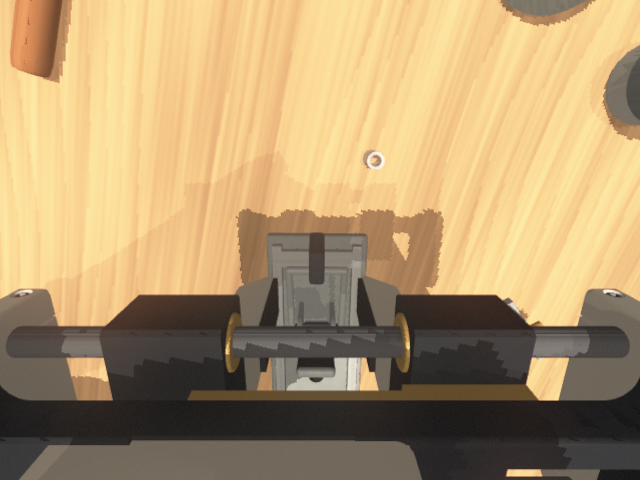

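The picture shows the dark tab strip at (317,256), centred between the fingers, and the stop and pivot rays agree with my frame. I'll go down and grip it.

Emit:
carry_out:
  claw: [4,4,4,4,0.5,0.5,0.5,0.5,0.5,0.5]
  delta_pos:
    - [0,0,2]
    - [0,0,2]
    - [0,0,2]
    - [0,0,0]
    - [0,0,0]
    - [0,0,0]
    - [0,0,0]
    - [0,0,0]
    - [0,0,0]
    - [0,0,0]
  angular:
    - [0,0,0]
    - [0,0,0]
    - [0,0,0]
    - [0,0,0]
    - [0,0,0]
    - [0,0,0]
    - [0,0,0]
    - [0,0,0]
    - [0,0,0]
    - [0,0,0]
  force: 15

```text
clock: 8.3
position: [0.4766, 0.1371, 0.0898]
ee_rot: [-1.941, -2.469, 0.001]
force: [-4.2, 0.2, 2.1]
width: 0.105
gripper_force: 15.0
```

```bash
python3 - <<'E'
from h import *
np.set_printoptions(precision=4,suppress=True)
p,M,s=tool(); print(fx(p),F.T@s["force"],s["width"]*9.2,s["gripper_force"])
P=[arm.get_image(n) for n in("wrist","side")]
for l in["loop_tab","loop_bar","lever_end"]:
    rs=[]
    for q in P:
        r=arm.place_of(l,q)
        if r: rs.append(ray(q,r[0]["centre"])); print(l,r[0])
    if len(rs)==2: x,e=tri(rs); print(fx(x),e)
a=P[1]["frame"][250:340,250:370]; b=P[0]["frame"][180:360,200:440]
cv2.imwrite("pics/c4.png",np.vstack([cv2.resize(a,(480,360)),cv2.resize(b,(320,240))[:, :].repeat(1,0) if 0 else cv2.resize(b,(480,240))])[:,:,::-1])
E
```

```text
[0.0875 0.0025 0.0898] [1.1799 4.0333 2.1262] 0.9627189120853825 15.00188559293747
loop_tab {'centre': [0.4938, 0.6221], 'conf': 0.96}
loop_tab {'centre': [0.487, 0.6263], 'conf': 0.58}
[0.094  0.0038 0.1046] [np.float64(1.6423281866190445), np.float64(1.6423281866189636)]
loop_bar {'centre': [0.4919, 0.6465], 'conf': 0.79}
loop_bar {'centre': [0.483, 0.631], 'conf': 0.54}
[0.0735 0.003  0.0802] [np.float64(0.03252025704189458), np.float64(0.032520257041916585)]
lever_end {'centre': [0.7913, 0.776], 'conf': 0.49}
```

View pics/c4.png

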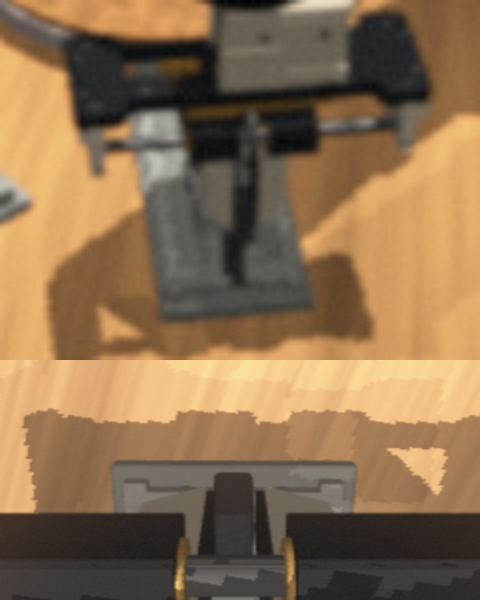

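The tab is gripped: the opening is 9.6 mm at 15 N and the tab sits between the fingers. Now I'll swing it down about the loop's pins.

Emit:
carry_out:
  claw: [0.5,0.5,0.5,0.5,0.5,0.5,0.5,0.5]
  delta_pos:
    - [0,-0.08,0]
    - [0.16,0,0.44]
    - [0.16,0,0.44]
    - [0.16,0,0.44]
    - [0.16,0,0.44]
    - [0.16,0,0.44]
    - [0.16,0,0.44]
    - [0,0,0]
  angular:
    - [0,0,0]
    - [0,-0.05,0]
    - [0,-0.05,0]
    - [0,-0.05,0]
    - [0,-0.05,0]
    - [0,-0.05,0]
    - [0,-0.05,0]
    - [0,0,0]

```text
clock: 9.5
position: [0.4748, 0.1429, 0.0617]
ee_rot: [1.785, 2.275, -0.274]
force: [-1.3, -3.2, -1.0]
width: 0.109
gripper_force: 15.0
```

```bash
cat > st.py <<'E'
from h import *
np.set_printoptions(precision=4,suppress=True)
p,M,s=tool(); print("tcp",fx(p),"F",F.T@s["force"],"tilt",np.degrees(np.arctan2(-(F.T@M)[2,0],(F.T@M)[0,0])),s["width"]*9.2,s["gripper_force"],s["clock"]); print(s["joints"])
E
python3 st.py
```

```text
tcp [0.0935 0.003  0.0617] F [-2.8481  2.038  -0.9892] tilt 17.3307106581872 1.0040298821833233 15.00770553946495 9.5
[-0.1532  0.5763 -0.6263  1.9925  0.7403  0.9727 -1.0056]
```

Emit:
carry_out:
  claw: [0.5,0.5,0.5,0.5,0.5,0.5]
  delta_pos:
    - [0.14,0,0.44]
    - [0.14,0,0.44]
    - [0.16,0,0.44]
    - [0.16,0,0.44]
    - [0.16,0,0.44]
    - [0,0,0]
  angular:
    - [0,-0.05,0]
    - [0,-0.05,0]
    - [0,-0.05,0]
    - [0,-0.05,0]
    - [0,-0.05,0]
    - [0,0,0]

```text
clock: 10.1
position: [0.4752, 0.1415, 0.0384]
ee_rot: [1.65, 2.101, -0.468]
force: [-1.0, -1.1, 0.8]
width: 0.107
gripper_force: 15.0
```

```bash
cat >> st.py <<'E'
P=[arm.get_image(n) for n in("wrist","side")]
for l in["loop_tab","loop_bar","lever_end","keeper"]:
    rs=[]
    for q in P:
        r=arm.place_of(l,q)
        if r: rs.append(ray(q,r[0]["centre"])); print(l,np.array(r[0]["centre"])*[640,480],r[0]["conf"])
    if len(rs)==2: x,e=tri(rs); print(fx(x),e[0])
E
python3 st.py
```

```text
tcp [0.092  0.0029 0.0384] F [-0.8332  1.2289  0.7596] tilt 31.52445286199477 0.9800015148167177 15.002298653125763 10.1
[-0.3814  0.6876 -0.5216  1.9623  0.8607  1.1395 -1.2233]
loop_tab [317.824 298.08 ] 0.8
loop_bar [316.224 310.704] 0.81
```

```bash
cat > rb.py <<'E'
from h import *
p=arm.get_image("wrist"); 
for l in("loop_bar","loop_tab"):
    r=arm.place_of(l,p)
    if r:
        k=ray(p,r[0]["centre"]); print(l,r[0]["conf"],[(round(x[0]*1000,1),round(x[2]*1000,1)) for x in (fx(atz(k,z)) for z in np.arange(.03,.06,.004))])
E
python3 rb.py
```

```text
loop_bar 0.89 [(np.float64(59.1), np.float64(30.0)), (np.float64(66.4), np.float64(34.0)), (np.float64(73.6), np.float64(38.0)), (np.float64(80.9), np.float64(42.0)), (np.float64(88.1), np.float64(46.0)), (np.float64(95.4), np.float64(50.0)), (np.float64(102.6), np.float64(54.0)), (np.float64(109.9), np.float64(58.0))]
loop_tab 0.79 [(np.float64(71.9), np.float64(30.0)), (np.float64(78.6), np.float64(34.0)), (np.float64(85.4), np.float64(38.0)), (np.float64(92.1), np.float64(42.0)), (np.float64(98.9), np.float64(46.0)), (np.float64(105.6), np.float64(50.0)), (np.float64(112.4), np.float64(54.0)), (np.float64(119.1), np.float64(58.0))]
```

Emit:
carry_out:
  claw: [0.5,0.5,0.5,0.5,0.5,0.5]
  delta_pos:
    - [0,0,0]
    - [-0.17,0,0.1]
    - [-0.17,0,0.1]
    - [-0.17,0,0.1]
    - [-0.17,0,0.1]
    - [0,0,0]
  angular:
    - [0,0,0]
    - [0,0,0]
    - [0,0,0]
    - [0,0,0]
    - [0,0,0]
    - [0,0,0]
  force: 30

```text
clock: 11.35
position: [0.4769, 0.1359, 0.0391]
ee_rot: [1.652, 2.103, -0.462]
force: [-7.0, 6.6, -1.5]
width: 0.106
gripper_force: 30.0
```

```bash
python3 st.py; python3 rb.py
```

```text
tcp [0.0862 0.0026 0.0391] F [ 8.0617  5.2832 -1.512 ] tilt 31.26966663473923 0.9738077136753454 30.04094123840332 11.35
[-0.3692  0.6814 -0.5215  1.9701  0.8656  1.1299 -1.2177]
loop_tab [316.608 299.808] 0.91
loop_bar [318.016 310.896] 0.65
lever_end [318.528 307.488] 0.24
keeper [315.072 366.48 ] 0.19
loop_bar 0.96 [(np.float64(53.9), np.float64(30.0)), (np.float64(61.1), np.float64(34.0)), (np.float64(68.3), np.float64(38.0)), (np.float64(75.5), np.float64(42.0)), (np.float64(82.8), np.float64(46.0)), (np.float64(90.0), np.float64(50.0)), (np.float64(97.2), np.float64(54.0)), (np.float64(104.4), np.float64(58.0))]
loop_tab 0.57 [(np.float64(68.2), np.float64(30.0)), (np.float64(74.9), np.float64(34.0)), (np.float64(81.5), np.float64(38.0)), (np.float64(88.1), np.float64(42.0)), (np.float64(94.8), np.float64(46.0)), (np.float64(101.4), np.float64(50.0)), (np.float64(108.1), np.float64(54.0)), (np.float64(114.7), np.float64(58.0))]
```

Emit:
carry_out:
  claw: [0.5,0.5,0.5,0.5]
  delta_pos:
    - [-0.17,-0.05,0.1]
    - [-0.17,0,0.1]
    - [0,0,0]
    - [0,0,0]
  angular:
    - [0,0,0]
    - [0,0,0]
    - [0,0,0]
    - [0,0,0]

```text
clock: 12.4
position: [0.4775, 0.1329, 0.0389]
ee_rot: [1.652, 2.105, -0.46]
force: [-5.9, 7.9, -3.2]
width: 0.105
gripper_force: 30.0
```

```bash
python3 st.py|head -1; python3 rb.py
```

```text
tcp [0.0831 0.0027 0.0389] F [ 9.076   3.8741 -3.213 ] tilt 31.19127829790627 0.9683352621402186 30.040528178215027 12.4
loop_bar 0.61 [(np.float64(54.7), np.float64(30.0)), (np.float64(61.8), np.float64(34.0)), (np.float64(68.8), np.float64(38.0)), (np.float64(75.8), np.float64(42.0)), (np.float64(82.9), np.float64(46.0)), (np.float64(89.9), np.float64(50.0)), (np.float64(97.0), np.float64(54.0)), (np.float64(104.0), np.float64(58.0))]
loop_tab 0.57 [(np.float64(65.8), np.float64(30.0)), (np.float64(72.4), np.float64(34.0)), (np.float64(79.0), np.float64(38.0)), (np.float64(85.6), np.float64(42.0)), (np.float64(92.2), np.float64(46.0)), (np.float64(98.8), np.float64(50.0)), (np.float64(105.4), np.float64(54.0)), (np.float64(112.0), np.float64(58.0))]
```

Emit:
carry_out:
  claw: [0.5,0.5,0.5,0.5]
  delta_pos:
    - [-0.17,0,0.1]
    - [0,0,0]
    - [0,0,0]
    - [0,0,0]
  angular:
    - [0,0,0]
    - [0,0,0]
    - [0,0,0]
    - [0,0,0]

```text
clock: 13.45
position: [0.4778, 0.1315, 0.0388]
ee_rot: [1.652, 2.106, -0.459]
force: [-7.5, 9.4, -4.0]
width: 0.11
gripper_force: 30.0
```

```bash
python3 st.py
```

```text
tcp [0.0817 0.0027 0.0388] F [10.9127  5.0907 -3.9595] tilt 31.1385739453923 1.0087098626992004 30.04288226366043 13.45
[-0.3609  0.6782 -0.5204  1.9763  0.8699  1.1224 -1.2138]
loop_tab [315.904 298.704] 0.86
loop_bar [314.88  310.896] 0.64
keeper [315.008 297.216] 0.47
```

Emit:
carry_out:
  claw: [0.5,0.5,0.5,0.5]
  delta_pos:
    - [-0.17,0,0.12]
    - [0,0,0]
    - [0,0,0]
    - [0,0,0]
  angular:
    - [0,0,0]
    - [0,0,0]
    - [0,0,0]
    - [0,0,0]

```text
clock: 14.35
position: [0.4782, 0.1302, 0.0387]
ee_rot: [1.652, 2.107, -0.458]
force: [-7.6, 11.8, -3.3]
width: 0.105
gripper_force: 30.0
```

```bash
python3 st.py; python3 rb.py; python3 - <<'E'
from h import *
p=arm.get_image("side"); w=arm.get_image("wrist")
a=p["frame"][225:345,240:380]; b=w["frame"][230:410,220:420]
cv2.imwrite("pics/c5.png",np.hstack([cv2.resize(a,(400,343),interpolation=2),cv2.resize(b,(381,343),interpolation=2)])[:,:,::-1])
E
```

```text
tcp [0.0804 0.0026 0.0387] F [13.1995  4.607  -3.261 ] tilt 31.083131074316793 0.9635247049619667 30.044962763786316 14.35
[-0.3582  0.6773 -0.5202  1.978   0.8714  1.1199 -1.2123]
loop_tab [315.2   297.408] 0.71
loop_bar [314.816 309.408] 0.75
lever_end [315.904 359.088] 0.64
lever_end [237.696 416.688] 0.69
[ 0.4899 -0.0783  0.2419] 81.72313155750298
loop_bar 0.87 [(np.float64(51.8), np.float64(30.0)), (np.float64(58.9), np.float64(34.0)), (np.float64(65.9), np.float64(38.0)), (np.float64(72.9), np.float64(42.0)), (np.float64(80.0), np.float64(46.0)), (np.float64(87.0), np.float64(50.0)), (np.float64(94.0), np.float64(54.0)), (np.float64(101.1), np.float64(58.0))]
loop_tab 0.74 [(np.float64(63.5), np.float64(30.0)), (np.float64(70.0), np.float64(34.0)), (np.float64(76.6), np.float64(38.0)), (np.float64(83.2), np.float64(42.0)), (np.float64(89.8), np.float64(46.0)), (np.float64(96.3), np.float64(50.0)), (np.float64(102.9), np.float64(54.0)), (np.float64(109.5), np.float64(58.0))]
```

View pics/c5.png

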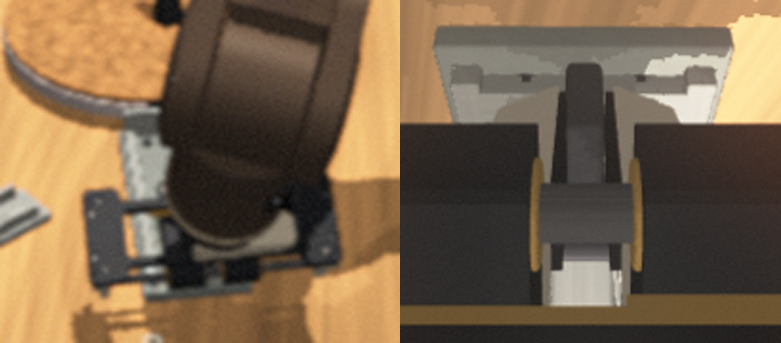

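The side view is mostly hidden by the wrist. The wrist crop shows the tab held at about (585,100) in the crop, and the bar ray fits x≈62 mm, z≈36 mm. I'll relieve the pull, let go and back out.

Emit:
carry_out:
  claw: [0.5,0.5,3.5,3.5,3.5,3.5,3.5,3.5,3.5,3.5,3.5,3.5,3.5]
  delta_pos:
    - [0.2,0,-0.12]
    - [0,0,0]
    - [0,0,0]
    - [0,0,0]
    - [0,0,0]
    - [0,0,-2]
    - [0,0,-3]
    - [0,0,-3]
    - [0,0,-3]
    - [0,0,0]
    - [0,0,0]
    - [0,0,0]
    - [0,0,0]
  angular:
    - [0,0,0]
    - [0,0,0]
    - [0,0,0]
    - [0,0,0]
    - [0,0,0]
    - [0,0,0]
    - [0,0,0]
    - [0,0,0]
    - [0,0,0]
    - [0,0.14,0]
    - [0,0.14,0]
    - [0,0.14,0]
    - [0,0.13,0]

```text
clock: 16.4
position: [0.4658, 0.1838, 0.1343]
ee_rot: [-1.942, -2.469, -0.009]
force: [-0.1, -0.5, -1.0]
width: 0.378
gripper_force: 0.0
```

```bash
python3 st.py; python3 - <<'E'
from h import *
w=arm.get_image("wrist")
cv2.imwrite("pics/c6.png",cv2.resize(w["frame"][160:420,160:480],None,fx=2.4,fy=2.3,interpolation=2)[:,:,::-1])
for l in["stop","keeper","lever_end","loop_bar","loop_tab"]:
    r=arm.place_of(l,w)
    if r:
        k=ray(w,r[0]["centre"]);print(l,r[0]["conf"],np.array(r[0]["centre"])*[640,480],[fx(atz(k,z)).round(4) for z in(.01,.04,.1)])
E
```

```text
tcp [0.1354 0.0022 0.1343] F [-0.4459  0.2411 -0.9946] tilt -0.2137539404132934 3.481359214372451 0.0 16.4
[ 0.1063  0.4521 -0.7749  1.9418  0.3981  0.9004 -0.6319]
loop_tab [314.816 304.32 ] 0.64
loop_bar [314.112 320.88 ] 0.8
loop_bar [310.016 312.   ] 0.5
[0.0714 0.0045 0.0508] 1.4514126317972371
keeper [315.712 326.88 ] 0.59
keeper [307.328 312.72 ] 0.6
[0.0547 0.0021 0.0336] 0.18562512281753496
loop_bar 0.97 [314.816 323.088] [array([0.0461, 0.0042, 0.01  ]), array([0.0645, 0.0041, 0.04  ]), array([0.1012, 0.0039, 0.1   ])]
loop_tab 0.69 [315.2   307.392] [array([0.0624, 0.0039, 0.01  ]), array([0.079 , 0.0038, 0.04  ]), array([0.1123, 0.0036, 0.1   ])]
```

View pics/c6.png

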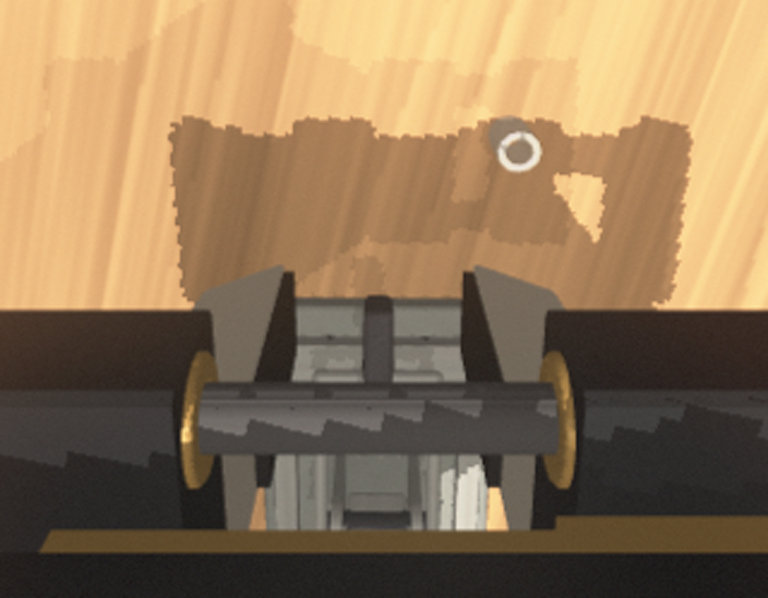

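The crop shows the tab at (378,340) and the bar just behind it, level with the keeper. The bar ray gives x≈63 mm at its seat height. I'll go higher for a clear look at the hook and the lever.

Emit:
carry_out:
  claw: [2,1,0,0,0,0]
  delta_pos:
    - [0,0,-4]
    - [-1.8,0.1,-4]
    - [-1.8,0.1,-4]
    - [-1.8,0,0]
    - [-1.8,0,0]
    - [0,0,0]
  angular:
    - [0,0,0]
    - [0,0,0]
    - [0,0,0]
    - [0,0,0]
    - [0,0,0]
    - [0,0,0]

```text
clock: 17.8
position: [0.4843, 0.1117, 0.2531]
ee_rot: [1.946, 2.465, -0.002]
force: [0.1, 0.7, -0.4]
width: 0.006
gripper_force: 0.0
```

```bash
python3 st.py; python3 - <<'E'
from h import *
w=arm.get_image("wrist")
cv2.imwrite("pics/c7.png",cv2.resize(w["frame"][150:330,220:420],None,fx=3.3,fy=3.3,interpolation=2)[:,:,::-1])
for l in["stop","keeper","lever_pivot","lever_end","loop_bar","loop_tab"]:
    r=arm.place_of(l,w)
    if r:
        k=ray(w,r[0]["centre"]);print(l,r[0]["conf"],np.array(r[0]["centre"])*[640,480],[fx(atz(k,z)).round(4) for z in(.01,.04,.1)])
E
```

```text
tcp [0.0609 0.001  0.2531] F [ 0.7025 -0.2748 -0.3957] tilt 0.08888229506404455 0.053773331582894796 0.0 17.8
[ 0.3215  0.3133 -0.8275  1.7894  0.253   1.149  -0.3528]
loop_tab [313.216 190.416] 0.81
loop_tab [308.416 315.792] 0.6
[0.0781 0.0027 0.0447] 1.3952012707643344
loop_bar [313.472 204.48 ] 0.86
loop_bar [307.392 313.296] 0.47
[0.0612 0.0027 0.0373] 1.2829797723478504
lever_end [302.976 265.008] 0.85
keeper [316.928 209.28 ] 0.55
keeper [238.016 419.904] 0.6
[-0.0504 -0.0946 -0.463 ] 95.21964670616113
keeper 0.63 [316.032 212.304] [array([0.0498, 0.0013, 0.01  ]), array([0.0569, 0.0012, 0.04  ]), array([0.0711, 0.0011, 0.1   ])]
lever_pivot 0.86 [317.824 259.488] [array([-0.0104, -0.001 ,  0.01  ]), array([ 0.0012, -0.0009,  0.04  ]), array([ 0.0244, -0.0007,  0.1   ])]
loop_tab 0.73 [315.392 189.312] [array([0.0774, 0.0021, 0.01  ]), array([0.0824, 0.002 , 0.04  ]), array([0.0925, 0.0018, 0.1   ])]
```

View pics/c7.png

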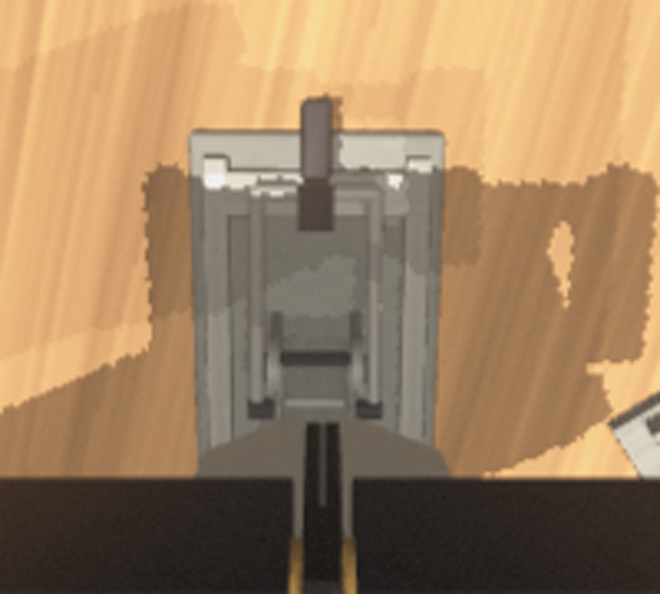

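The crop shows the crossbar passing under the dark keeper at about (317,190), and triangulation puts it at x=61, z=37 mm. It is hooked. Next I'll bring the shut fingers to the keeper side of the lever.

Emit:
carry_out:
  claw: [0,0,0,0,0,0,0]
  delta_pos:
    - [-3,0,0]
    - [-3.1,0.05,0]
    - [0,0,4.5]
    - [0,0,4.5]
    - [0,0,4]
    - [0,0,1.9]
    - [0,0,0]
  angular:
    - [0,0,0]
    - [0,0,0]
    - [0,0,0]
    - [0,0,0]
    - [0,0,0]
    - [0,0,0]
    - [0,0,0]

```text
clock: 19.35
position: [0.4965, 0.0548, 0.1016]
ee_rot: [-1.939, -2.467, 0.005]
force: [-0.5, 0.3, 1.0]
width: 0.006
gripper_force: 0.0
```

```bash
python3 st.py | head -1; python3 - <<'E'
from h import *
p,M,s=tool(); prev=np.array([0,.104])
p=fx(p); prev=p[[0,2]]*1000
for e in range(108,187,3):
    r=74+10*np.clip((e-123)/50,0,1); t=np.radians(e)
    c=r*np.array([np.cos(t),np.sin(t)])+3*np.array([np.sin(t),-np.cos(t)])+[9.5,40]
    d=c-prev; prev=c; print(e,c.round(1),"rows",(d[0]/10).round(2),(-d[1]/10).round(2))
E
```

```text
tcp [0.0027 0.0024 0.1016] F [0.384  0.4428 0.9854] tilt -0.04579279855052403 0.058760057309705245 0.0 19.35
108 [-10.5 111.3] rows -1.31 -0.66
111 [-14.2 110.2] rows -0.37 0.11
114 [-17.9 108.8] rows -0.36 0.13
117 [-21.4 107.3] rows -0.36 0.15
120 [-24.9 105.6] rows -0.35 0.17
123 [-28.3 103.7] rows -0.34 0.19
126 [-31.9 102.1] rows -0.36 0.16
129 [-35.5 100.3] rows -0.36 0.18
132 [-39.   98.3] rows -0.35 0.2
135 [-42.4  96.1] rows -0.34 0.22
138 [-45.7  93.8] rows -0.33 0.24
141 [-48.9  91.2] rows -0.32 0.26
144 [-52.   88.4] rows -0.31 0.28
147 [-55.   85.4] rows -0.3 0.3
150 [-57.8  82.3] rows -0.28 0.31
153 [-60.4  79. ] rows -0.27 0.33
156 [-62.9  75.5] rows -0.25 0.35
159 [-65.2  71.9] rows -0.23 0.36
162 [-67.4  68.1] rows -0.21 0.38
165 [-69.3  64.2] rows -0.19 0.39
168 [-71.1  60.2] rows -0.17 0.4
171 [-72.6  56. ] rows -0.15 0.42
174 [-73.7  51.8] rows -0.11 0.43
177 [-74.2  47.4] rows -0.05 0.44
180 [-74.5  43. ] rows -0.03 0.44
183 [-74.5  38.6] rows -0.0 0.44
186 [-74.4  34.2] rows 0.02 0.44
```

Emit:
carry_out:
  claw: [0,0,0,0,0,0,0,0,0,0]
  delta_pos:
    - [-0.3,0.15,-0.2]
    - [-0.5,0,-0.2]
    - [-0.5,0,0]
    - [-0.5,0,0]
    - [-0.5,0,0]
    - [-0.45,0,0]
    - [-0.34,0,0.19]
    - [-0.36,0,0.16]
    - [-0.36,0,0.18]
    - [0,0,0]
  angular:
    - [0,0,0]
    - [0,0,0]
    - [0,0,0]
    - [0,0,0]
    - [0,0,0]
    - [0,0,0]
    - [0,0,0]
    - [0,0,0]
    - [0,0,0]
    - [0,0,0]

```text
clock: 20.85
position: [0.5088, 0.0185, 0.1024]
ee_rot: [-1.942, -2.469, 0.0]
force: [0.3, 1.4, 0.2]
width: 0.006
gripper_force: 0.5
```

```bash
python3 st.py
```

```text
tcp [-0.0355 -0.0011  0.1024] F [ 1.3272 -0.6352  0.1826] tilt -0.020183988948370226 0.05135706122882143 0.4826613992918283 20.85
[ 0.3897  0.4988 -0.7129  1.9531  0.4308  0.8457 -0.3179]
loop_tab [310.912  70.512] 0.9
loop_tab [308.672 313.824] 0.61
[0.0761 0.0019 0.0491] 0.20635578360872947
loop_bar [311.616 102.   ] 0.63
loop_bar [303.296 294.096] 0.55
[ 0.056  -0.0037  0.0926] 4.462384668107484
lever_end [302.592 264.48 ] 0.82
keeper [310.592 104.112] 0.71
keeper [295.424 355.488] 0.6
[ 0.0664 -0.0114 -0.0957] 15.974939068462064
```

Emit:
carry_out:
  claw: [0,0,0,0,0,0,0,0]
  delta_pos:
    - [-0.35,0,0.26]
    - [-0.34,0,0.28]
    - [-0.33,0,0.28]
    - [-0.32,0,0.28]
    - [-0.31,0,0.28]
    - [-0.3,0,0.3]
    - [-0.28,0,0.31]
    - [0,0,0]
  angular:
    - [0,0,0]
    - [0,0,0]
    - [0,0,0]
    - [0,0,0]
    - [0,0,0]
    - [0,0,0]
    - [0,0,0]
    - [0,0,0]

```text
clock: 22.15
position: [0.5143, -0.0038, 0.0825]
ee_rot: [1.943, 2.469, -0.001]
force: [-0.2, 1.7, 1.1]
width: 0.003
gripper_force: 0.4
```

```bash
python3 st.py
```

```text
tcp [-0.0584 -0.0012  0.0825] F [ 1.6944 -0.2109  1.1112] tilt 0.017512489023440866 0.027580420760334855 0.433153651538305 22.15
[ 0.4115  0.5314 -0.6897  1.96    0.4612  0.8114 -0.2991]
loop_tab [308.672  18.912] 0.71
loop_tab [307.008 314.304] 0.67
[0.0736 0.0005 0.0457] 1.8332618141955577
loop_bar [310.72   61.584] 0.65
loop_bar [308.224 311.184] 0.66
[0.056  0.0028 0.0394] 1.3238888317902389
lever_end [299.328 269.088] 0.53
keeper [309.12   57.984] 0.57
keeper [306.368 312.816] 0.48
[0.0579 0.0009 0.0363] 1.45449317104764
```

Emit:
carry_out:
  claw: [0,0,0,0,0,0,0,0]
  delta_pos:
    - [-0.27,0,0.33]
    - [-0.25,0,0.35]
    - [-0.23,0,0.36]
    - [-0.21,0,0.38]
    - [-0.19,0,0.39]
    - [-0.17,0,0.4]
    - [-0.15,0,0.3]
    - [0,0,0]
  angular:
    - [0,0,0]
    - [0,0,0]
    - [0,0,0]
    - [0,0,0]
    - [0,0,0]
    - [0,0,0]
    - [0,0,0]
    - [0,0,0]

```text
clock: 23.45
position: [0.5174, -0.0179, 0.0572]
ee_rot: [-1.942, -2.469, 0.001]
force: [-0.2, 0.1, 0.4]
width: 0.004
gripper_force: 0.0
```

```bash
python3 st.py
```

```text
tcp [-0.0728 -0.0009  0.0572] F [0.1499 0.1975 0.4156] tilt 0.013287952713736919 0.03631197936340625 0.000164504823516598 23.45
[ 0.4141  0.57   -0.6613  1.9725  0.4987  0.7664 -0.3026]
loop_tab [309.504 309.888] 0.53
loop_bar [308.48 310.08] 0.76
lever_end [298.688 271.68 ] 0.49
keeper [307.2   11.28] 0.79
keeper [306.688 309.6  ] 0.45
[0.0557 0.0016 0.0444] 1.1277531783881385
```

Emit:
carry_out:
  claw: [0,0,0,0]
  delta_pos:
    - [-0.05,0,0.2]
    - [-0.05,0,0.2]
    - [-0.05,0,0.1]
    - [0,0,0]
  angular:
    - [0,0,0]
    - [0,0,0]
    - [0,0,0]
    - [0,0,0]

```text
clock: 24.35
position: [0.5179, -0.0188, 0.0526]
ee_rot: [-1.942, -2.469, 0.0]
force: [-0.5, 0.1, 0.5]
width: 0.006
gripper_force: 0.1
```

```bash
python3 st.py|head -1
```

```text
tcp [-0.0738 -0.0012  0.0526] F [0.206  0.4326 0.497 ] tilt -0.0035087958272005957 0.05962943840229265 0.08237209853177774 24.35
```

Emit:
carry_out:
  claw: [0,0,0,0]
  delta_pos:
    - [0,0,0.2]
    - [0,0,0.2]
    - [0,0,0]
    - [0,0,0]
  angular:
    - [0,0,0]
    - [0,0,0]
    - [0,0,0]
    - [0,0,0]

```text
clock: 25.25
position: [0.5179, -0.0187, 0.0487]
ee_rot: [-1.942, -2.469, 0.0]
force: [-0.6, -1.2, -0.5]
width: 0.005
gripper_force: 0.0
```

```bash
python3 st.py; python3 - <<'E'
from h import *
p=arm.get_image("side"); w=arm.get_image("wrist")
a=p["frame"][235:335,250:370]; b=w["frame"]
cv2.imwrite("pics/c8.png",np.hstack([cv2.resize(a,(420,350),interpolation=2),cv2.resize(b,(380,350))])[:,:,::-1])
E
```

```text
tcp [-0.0737 -0.0012  0.0487] F [-1.0704  0.8639 -0.4519] tilt -0.006981435482702037 0.046951866259312074 0.0 25.25
[ 0.4082  0.5822 -0.6518  1.9782  0.5116  0.7493 -0.3114]
loop_tab [310.208 311.808] 0.44
loop_bar [308.288 311.904] 0.62
lever_end [299.072 274.896] 0.63
keeper [307.072   0.   ] 0.6
keeper [307.52 310.08] 0.54
[0.0567 0.0023 0.0436] 0.02441777952321667
```

View pics/c8.png

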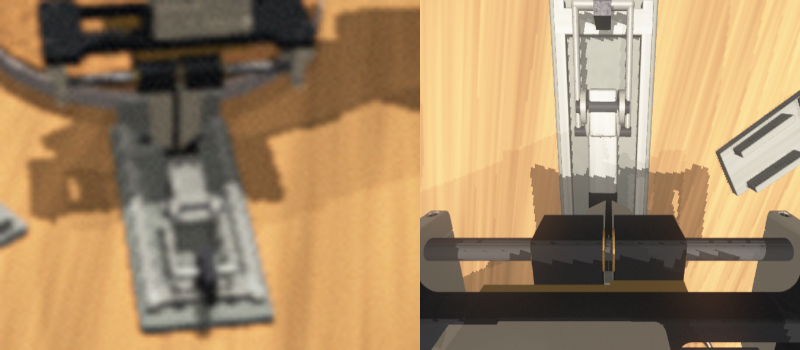

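The side crop shows the fingers over the lever's end with the loop still on the keeper. The wrist view shows the strip running under the fingers at (603,190). I'll keep going down slowly.

Emit:
carry_out:
  claw: [0,0,0,0]
  delta_pos:
    - [0,0,0.15]
    - [0,0,0.15]
    - [0,0,0]
    - [0,0,0]
  angular:
    - [0,0,0]
    - [0,0,0]
    - [0,0,0]
    - [0,0,0]

```text
clock: 26.25
position: [0.5179, -0.0187, 0.0457]
ee_rot: [-1.942, -2.469, 0.0]
force: [-0.5, 0.5, 0.3]
width: -0.002
gripper_force: 0.0
```

Emit:
carry_out:
  claw: [0,0,0]
  delta_pos:
    - [0,0,0.15]
    - [0,0,0]
    - [0,0,0]
  angular:
    - [0,0,0]
    - [0,0,0]
    - [0,0,0]

```text
clock: 26.55
position: [0.5179, -0.0188, 0.0442]
ee_rot: [-1.942, -2.469, 0.0]
force: [0.1, -0.0, 0.5]
width: 0.005
gripper_force: 0.0
```

Emit:
carry_out:
  claw: [0,0,0,0]
  delta_pos:
    - [0,0,0.15]
    - [0,0,0.15]
    - [0,0,0]
    - [0,0,0]
  angular:
    - [0,0,0]
    - [0,0,0]
    - [0,0,0]
    - [0,0,0]

```text
clock: 26.95
position: [0.5179, -0.0188, 0.0412]
ee_rot: [-1.942, -2.469, 0.0]
force: [0.4, -0.4, -0.4]
width: 0.006
gripper_force: 0.0
```

Emit:
carry_out:
  claw: [0,0,0,0]
  delta_pos:
    - [0,0,0.15]
    - [0,0,0.15]
    - [0,0,0]
    - [0,0,0]
  angular:
    - [0,0,0]
    - [0,0,0]
    - [0,0,0]
    - [0,0,0]

```text
clock: 27.35
position: [0.5179, -0.0188, 0.0382]
ee_rot: [-1.942, -2.469, 0.0]
force: [0.2, -0.5, -0.1]
width: 0.005
gripper_force: 0.0
```

Emit:
carry_out:
  claw: [0,0,0,0]
  delta_pos:
    - [0,0,0.15]
    - [0,0,0.15]
    - [0,0,0]
    - [0,0,0]
  angular:
    - [0,0,0]
    - [0,0,0]
    - [0,0,0]
    - [0,0,0]

```text
clock: 27.75
position: [0.5179, -0.0188, 0.0353]
ee_rot: [-1.942, -2.469, 0.0]
force: [-0.2, -0.2, 0.3]
width: 0.003
gripper_force: 0.0
```

Emit:
carry_out:
  claw: [0,0,0,0]
  delta_pos:
    - [0,0,0.15]
    - [0,0,0.1]
    - [0,0,0]
    - [0,0,0]
  angular:
    - [0,0,0]
    - [0,0,0]
    - [0,0,0]
    - [0,0,0]

```text
clock: 28.15
position: [0.5181, -0.0187, 0.0333]
ee_rot: [1.942, 2.469, 0.0]
force: [-1.7, -0.0, 7.4]
width: 0.001
gripper_force: 4.2
```

Contact is at z=33 mm with 7.4 N. I'll add a little to reach about 11 N and hold.

Emit:
carry_out:
  claw: [0,0,0]
  delta_pos:
    - [0,0,0.08]
    - [0,0,0]
    - [0,0,0]
  angular:
    - [0,0,0]
    - [0,0,0]
    - [0,0,0]

```text
clock: 28.45
position: [0.5182, -0.0186, 0.0328]
ee_rot: [1.941, 2.469, 0.0]
force: [-4.0, -0.4, 13.7]
width: 0.005
gripper_force: 6.2
```

Emit:
carry_out:
  claw: [0,0,0,0]
  delta_pos:
    - [0,0,0]
    - [0,0,0]
    - [0,0,0]
    - [0,0,0]
  angular:
    - [0,0,0]
    - [0,0,0]
    - [0,0,0]
    - [0,0,0]

```text
clock: 28.85
position: [0.5182, -0.0186, 0.0328]
ee_rot: [1.941, 2.469, 0.0]
force: [-3.9, 0.2, 12.7]
width: 0.003
gripper_force: 6.2
```

Emit:
carry_out:
  claw: [0,0,0,0,0,0,0,0,0,0]
  delta_pos:
    - [0,0,-0.1]
    - [0,0,-0.3]
    - [0,0,-1]
    - [0,0,-3]
    - [0,0,-4]
    - [2,0,-4.5]
    - [3,0,-4.5]
    - [3,0,-4.5]
    - [3,0,0]
    - [0,0,0]
  angular:
    - [0,0,0]
    - [0,0,0]
    - [0,0,0]
    - [0,0,0]
    - [0,0,0]
    - [0,0,0]
    - [0,0,0]
    - [0,0,0]
    - [0,0,0]
    - [0,0,0]

```text
clock: 29.85
position: [0.4924, 0.0885, 0.2466]
ee_rot: [1.934, 2.474, 0.006]
force: [0.5, 0.1, -0.3]
width: 0.005
gripper_force: 0.0
```

```bash
python3 st.py; python3 - <<'E'
from h import *
w=arm.get_image("wrist")
for l in["keeper","lever_end","loop_bar","loop_tab","stop"]:
    r=arm.place_of(l,w)
    if r:
        k=ray(w,r[0]["centre"]);print(l,r[0]["conf"],np.array(r[0]["centre"])*[640,480],[fx(atz(k,z)).round(4) for z in(.03,.04)])
cv2.imwrite("pics/c9.png",w["frame"][:,:,::-1])
E
```

```text
tcp [ 0.0365 -0.0014  0.2466] F [ 0.0029 -0.4745 -0.3347] tilt -0.05672859329493606 0.04162073966100105 0.0 29.85
[ 0.3736  0.3249 -0.8338  1.795   0.2637  1.1335 -0.3023]
loop_tab [312.512 171.6  ] 0.95
loop_tab [307.712 313.488] 0.73
[0.0755 0.0009 0.0497] 0.9151559683450299
loop_bar [312.896 185.28 ] 0.88
loop_bar [307.584 310.608] 0.63
[0.0611 0.0016 0.0459] 0.2052823890696032
lever_end [299.584 280.992] 0.58
keeper [310.592 189.12 ] 0.45
keeper [306.816 309.408] 0.44
[0.0567 0.0022 0.0456] 1.5962414473115782
keeper 0.67 [310.976 236.784] [array([-0.0048,  0.0051,  0.03  ]), array([-0.0017,  0.0049,  0.04  ])]
loop_bar 0.93 [313.088 180.72 ] [array([0.0584, 0.0025, 0.03  ]), array([0.0599, 0.0024, 0.04  ])]
loop_tab 0.59 [313.6 169.2] [array([0.0707, 0.0019, 0.03  ]), array([0.0718, 0.0019, 0.04  ])]
```

View pics/c9.png

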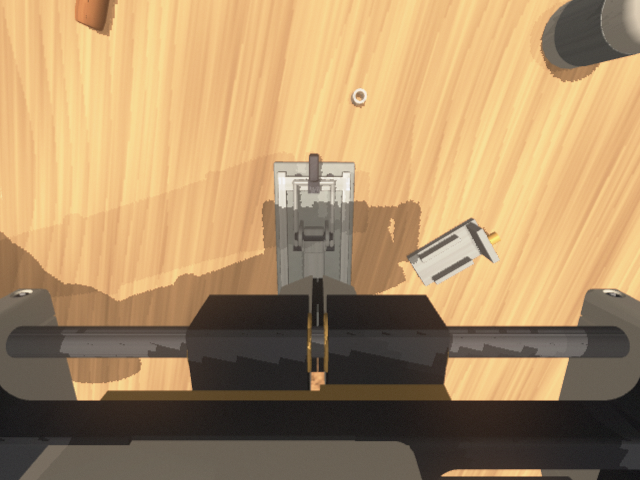

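The wrist view shows the bar still under the keeper at (313,185), about 2 mm nearer the lever than before. The fingers are clear and nothing else has moved. Handing in.

```bash
python3 -c "
from cell import arm
print(arm.sign_off())"
```

```text
the job is handed in; nothing more can be done
None
```

I handed the job in at about 30 s, with no verdict returned: the loop is hooked under the keeper (bar about 2 mm nearer the lever), the lever was pressed onto its stop with 13–14 N rather than 10 N, and the fingers are clear; I did not look at the grip again at the end.

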